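# Seat a feed roller in its slotted stand

### The arm

A 6-joint arm with a two-finger parallel gripper is mounted at the origin on the work surface; the furniture and walls round the work are solid. World frame = base frame: x ahead of the robot, y to its left, z up, the work surface at z = 0. Lengths are in m, angles in rad, forces in N, time in s.
With the tool pointing down it reaches from about 0.35 to 0.975 m from the base axis. Payload 4.9 kg.
Tool frame: the origin (TCP) lies between the finger pads; the fingertips stand ahead of it and the grasp point (between the pads) lies 6 mm ahead of it (manip.tip_extent is the z of the fingertips in the tool frame, in m); z points along the fingers, y is the direction in which the jaws open and shut (so a half turn about z gives the same grasp; the last joint's range is limited). The gripper opens to 85 mm and grips with 20 to 120 N. Pads are 22 mm wide; open, the fingers measure 114 mm over their backs; the gripper's body (76 mm by 85 mm) begins 54 mm behind the grasp point. The pads swing forward as they close: fully open they stand 13 mm farther back than shut.
Start: joints at [1.111, 0.053, 1.613, -0, 1.476, -0.119], TCP at [0.209, 0.589, 0.256] pointing down, gripper open.
Joint ranges: [-3.01, 3.01], [-1.01, 2.22], [0.06, 2.58], [-1.02, 4.17], [0.09, 2.62], [-3.14, 3.14]. Speed limits (rad/s): [2.57, 2.57, 3.14, 3.14, 3.14, 3.14].

### API

Orientations are given as a rotation vector (axis times angle).
In Python, from cell import read_state, viewer, manip gives the robot as it stands.
- The arm moves only by the tool play_rows, never from a script. Its argument "series" is one flat list of numbers, 7 for each row, row after row: the shift along the world's x, y, z in m, then the turn, a rotation vector about the world's x, y, z in rad, then the opening, from 0 (shut) to 1 (fully open). A call has 1 to 5 rows; each row shifts and turns the pose as measured when the row begins; what a row does not reach is not made up. A row lasts 1/10 s, in which the tool goes at most 50 mm and 8.59 degrees, less where a joint would pass 70% of its speed; a pose out of reach is approached as far as the arm can. A call with a gripper value outside its range is refused whole. The fingers move at their own pace and stop on an object; "newtons" is the grip in N (left out, the last holds). Time passes only in rows, so rows that do not move let the fingers close. It gives the time, the measured TCP pose, the force and the opening at its end, in the units of the state.
- read_state(): the state, without advancing time (a new reading comes with each control period).
- viewer.read_camera(name): name is "scene" or "top" or "wrist"; returns a dict with "img" (420x560x3 uint8, red, green, blue), "vertical_fov" (degrees; the focal length in pixels is half the picture's height over the tangent of half this angle, whatever the lens; pixels are square), "cx", "cy" (the principal point, pixels), "k1" (the pictures are not rectified: a ray, as slopes to the right and down, at radius r is drawn at 1 + k1 r^2 times it, then the intrinsics apply), "R" (3x3) and "t" (3): a world point X has camera coordinates R X + t. Camera axes: x right, y down, z forward; pixel columns grow to the right and rows downward; lengths in m; the calibration is good to about 2 mm. A picture is of the moment at which its call begins. There is no depth.
- manip.sign_off(): hands the job in, once; it reports no verdict.
The state is a dict: "time": time; "q": joint angles; "dq": joint speeds; "joint_efforts": joint torques, N m; "ee_pos": TCP position; "ee_rot": TCP orientation; "ft_force": force on the tool from outside, world axes, zero at the start; "moment": the same for the moment, N m; "opening": finger opening in m.
Only numpy, scipy, OpenCV 4.12 (cv2) and the standard library are available. Lean on these libraries where they do the work, as an engineer would, in place of code of your own. Each camera call takes 0.05 s, during which the arm holds its last target. There are 200 camera calls.

### The job

Take the feed roller from its wooden rest and lower its shaft into the two open slots of the metal stand, then press it gently home: the shaft must push both stiff slot blocks down until its two ends rest on the stop pads outside the slots, left and right alike. Do not slam or force the stand, let go at the end, and leave the other things on the table alone.

Things in the scene. Friction and masses are not known exactly. Their poses are not given: they have to be found in the camera images.
- roller: feed roller, 0.4 to 0.6 kg: black rubber drum (40 mm diameter, 72 mm long) in the middle of a steel shaft (12 mm diameter, 212 mm long); two collars of 20 mm diameter with outer faces 61 mm either side of the middle. Origin: middle of the shaft's axis; the shaft runs along its y axis. Both ends are alike, either way round is right. Grip the drum across its 40 mm.
- shaft_end_a (a point): point on the shaft's axis 89 mm from the middle towards the roller's +y, where it comes to lie over a stop pad (the shaft goes on 17 mm farther)
- shaft_end_b (a point): the same point at the roller's -y end
- cradle: fixed wooden rest, 90 x 200 mm, 51 mm high, in which the roller lies at first, with the shaft along the rest's y axis and 50 mm above the table; it carries the shaft on round pegs 83 mm either side of the middle. Origin: centre of its underside.
- stand: fixed metal stand: base plate 100 x 214 x 10 mm and two slotted cheeks 12 mm thick, centred 70 mm either side of the middle along its y axis, 85 mm high. Origin: centre of its underside, z up; the seated shaft lies along its y axis at x = 0, its collars between the cheeks (inner faces 64 mm from the middle). More than 25 N on the stand counts as forcing it.
- left_slot (a point): centre of the +y cheek's slot, 76 mm above the table, where its parallel part (14 mm wide) begins below two round prong tops (radius 9 mm). A grey block in the slot slides down stiffly under about 4 N, more than the roller's weight, and stays where it is left. Its top starts 59 to 62 mm above the table (each side differs), so a shaft laid on it has its axis 65 to 68 mm high.
- right_slot (a point): the same for the -y cheek; its block starts at its own height. Only the stop pads end the shaft's way down. 10 to 15 N pressed down on the middle of the drum overcomes both blocks and loads both pads; when let go, the pads lift the shaft a little off the blocks and carry its weight.
- left_pad (a joint): how far (m) the stop pad outside the +y cheek is pressed in: a round black pad, 17 mm across, on an upright screw 89 mm from the stand's middle, under the shaft's end. 0 = free, 0.0025 = solid; 1 mm takes 3 N, half the roller's weight 0.65 to 1 mm. Its height is not told: its top may be anywhere from 36 to 52 mm above the table (axis of a resting shaft 41 to 58 mm).
- right_pad (a joint): the same outside the -y cheek; a cross shaft links the two screws, so both pads are always equally high
- jar: bystander: small jar with a black lid, 43 mm in diameter, 66 mm high; origin at the centre of its underside
- screwdriver: bystander: screwdriver lying on the table, 28 x 182 mm; origin under its centre
- tape_measure: bystander: tape measure, 66 x 74 x 36 mm; origin under its centre
- spool: bystander: thread spool standing upright, 34 mm in diameter, 48 mm high; origin at the centre of its underside
Not all that is in view belongs to the job. Of the things shaped like the cradle, the wooden one is meant.

How it is judged:
On the way, in this order (a step that is already met when the one before it is completed fails the run):
1. the roller is lifted clear of its rest (z of roller in the frame of cradle above 0.085 m), for 0.1 s.
2. the shaft is in both slots, on or below the starting height of the blocks (x of shaft_end_a in the frame of stand between -0.004 and 0.004 m and x of shaft_end_b in the frame of stand between -0.004 and 0.004 m and y of roller in the frame of stand between -0.006 and 0.006 m and z of each of shaft_end_a, shaft_end_b in the frame of stand below 0.071 m), for 0.1 s.
At the end, for the whole second after the job is handed in: the shaft lies in both slots (within 4 mm of the slots' centre line at both ends, the roller's middle within 6 mm of the stand's), both ends no higher than 59.5 mm above the stand's underside, each end pressing its stop pad in by more than 0.3 mm with the roller's own weight, at rest and released (x of shaft_end_a in the frame of stand between -0.004 and 0.004 m and x of shaft_end_b in the frame of stand between -0.004 and 0.004 m and y of roller in the frame of stand between -0.006 and 0.006 m and z of each of shaft_end_a, shaft_end_b in the frame of stand below 0.0595 m and value of joint each of left_pad, right_pad above 0.0003 m and linear speed of roller below 0.02 m/s); the robot touches nothing.
It fails at once if the stand is loaded with more than 25 N (contact force between anything else and stand above 25 N).
It fails at once if a bystander is moved by more than 30 mm (distance of any of jar, screwdriver, tape_measure, spool from where it was at the start of the episode above 0.03 m).
It also fails if it takes over 54 s, if anything falls off the work surface, if the arm or the gripper's body presses on something with over 40 N, if the wrist force passes 120 N, or if a joint passes its speed limit or range.

## Working session

There is one attempt and no reset: what is moved stays moved. The work goes in short steps, Python scripts to look and compute and a tool call to move; the robot and the scene stay as the last step left them, time stands still between calls to the robot, and variables do not carry over. Pictures are saved under pics/ and viewed, about 8 in all and at most 12, crops included, and the job is handed in when it is done.

Besides the shell and the picture viewer there is one more tool, called after "Request:" as name(argument=value, ...), one argument or row to a line, values as JSON. play_rows: Moves the arm, as the interface text tells. Its arguments: {"type":"object","properties":{"series":{"type":"array","items":{"type":"number"}},"newtons":{"type":"number"}},"required":["series"]}

```bash
mkdir -p pics
cat > h.py <<'E'
import numpy as np, cv2
from cell import read_state, viewer, manip
def cam(n,save=None):
    c=viewer.read_camera(n); h,w=c["img"].shape[:2]
    f=h/2/np.tan(np.radians(c["vertical_fov"])/2)
    c["K"]=np.array([[f,0,c["cx"]],[0,f,c["cy"]],[0,0,1.]]); c["D"]=np.array([c["k1"],0,0,0,0.])
    c["R"]=np.array(c["R"]);c["t"]=np.array(c["t"])
    if save: cv2.imwrite("pics/"+save,c["img"][:,:,::-1])
    import pickle; pickle.dump(c,open(f"{n}.pkl","wb"))
    return c
def load(n):
    import pickle; return pickle.load(open(f"{n}.pkl","rb"))
def atz(c,uv,z):
    p=cv2.undistortPoints(np.array(uv,float).reshape(-1,1,2),c["K"],c["D"]).reshape(-1,2)
    d=np.c_[p,np.ones(len(p))]@c["R"]; o=-c["R"].T@c["t"]
    return o+d*((np.broadcast_to(z,len(p))-o[2])/d[:,2])[:,None]
def proj(c,X):
    return cv2.projectPoints(np.array(X,float).reshape(-1,1,3),cv2.Rodrigues(c["R"])[0],c["t"],c["K"],c["D"])[0].reshape(-1,2)
E
python3 - <<'E'
from h import *
for n in("top","scene"):
    c=cam(n,n+"1.png"); print(n,-c["R"].T@c["t"],c["vertical_fov"],c["k1"],c["R"][2])
print(read_state(), manip.tip_extent)
E
```

```text
top [0.27174127 0.00699802 1.29695479] 48.189463347185736 -0.085578481236402 [ 0.18402989  0.01705222 -0.98277272]
scene [-0.18006186 -0.43952886  0.73750791] 48.827628900862145 -0.011902760121281265 [ 0.66115235  0.41736896 -0.62344264]
{'time': 0.1, 'q': array([ 1.11100613e+00,  5.33304512e-02,  1.61417272e+00,  3.45986024e-06,
        1.47603972e+00, -1.19015680e-01]), 'dq': array([ 0.00096994, -0.00145255, -0.00236316, -0.00101371, -0.0005082 ,
        0.00120236]), 'joint_efforts': array([ 2.31330077e-04, -3.94896019e+01, -3.71366465e+01, -4.25569681e-05,
        3.83767619e-03,  2.36278095e-05]), 'ee_pos': array([0.20865548, 0.58857605, 0.2551518 ]), 'ee_rot': array([-5.32606409e-01, -3.09554661e+00,  2.93396628e-03]), 'ft_force': array([ 0.47244753, -0.07415486, -0.750274  ]), 'moment': array([-0.0041909 ,  0.00648814, -0.01728817]), 'opening': 0.08534516180889667} 0.025
```

View pics/top1.png

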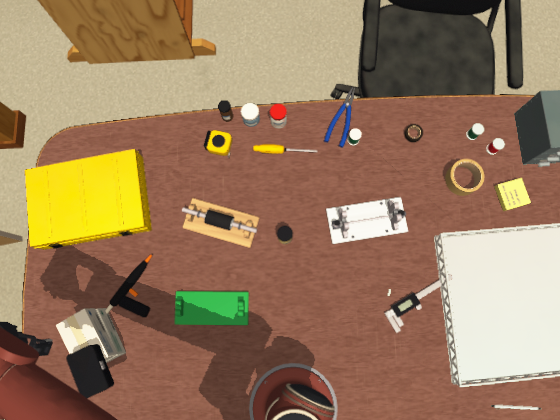

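View pics/scene1.png

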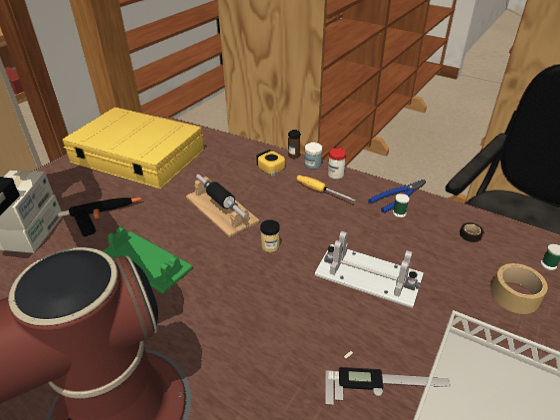

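Top view: the wooden rest with the roller is at about (220,221), the jar beside it at (285,233), the white stand at (367,220), and the green look-alike at (212,308). I'll enlarge the two parts that matter.

Run:
```python
from h import *
c=load("top"); s=load("scene")
a=cv2.resize(c["img"][185:260,170:270],(800,600),interpolation=cv2.INTER_CUBIC)[:,:,::-1]
b=cv2.resize(c["img"][185:260,318:418],(800,600),interpolation=cv2.INTER_CUBIC)[:,:,::-1]
out=np.vstack([cv2.resize(a,(400,300)),cv2.resize(b,(400,300))])
d=cv2.resize(s["img"][165:240,180:280],(400,300),interpolation=cv2.INTER_CUBIC)[:,:,::-1]
e=cv2.resize(s["img"][225:310,310:430],(400,300),interpolation=cv2.INTER_CUBIC)[:,:,::-1]
cv2.imwrite("pics/crop1.png",np.hstack([out,np.vstack([d,e])]))
```

```text
(no output)
```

View pics/crop1.png

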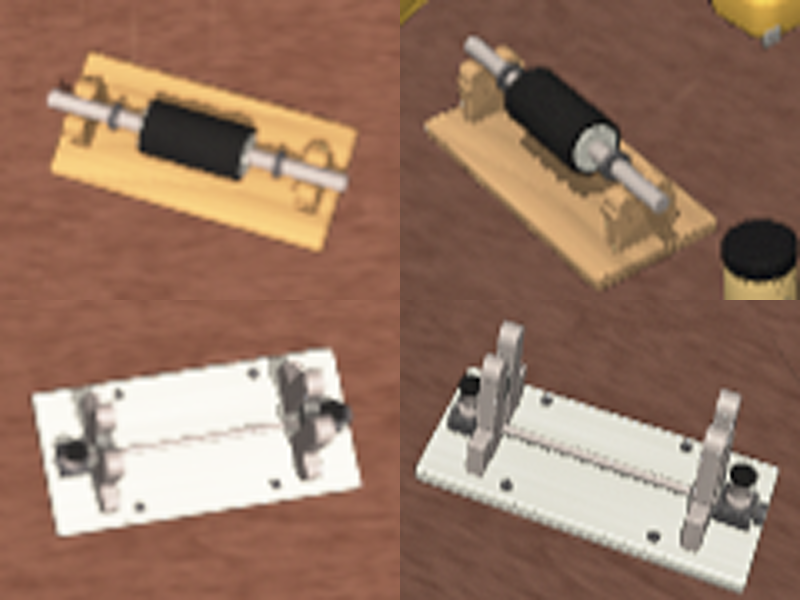

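Crops: in the top view the shaft ends are at crop (52,98) and (346,182), and the stand's base plate corners at (33,394), (332,348), (360,486) and (58,535). The roller and stand are clear, with the jar near the rest's right end.

Run:
```python
from h import *
c=load("top")
f=lambda p,o:(np.array(p,float)+.5)/4-.5+o
r=atz(c,f([(52,98),(346,182),(198,140)],[170,185]),.05)
print(r[:,:2],np.linalg.norm(r[0]-r[1]),(r[0]+r[1])[:2]/2,np.degrees(np.arctan2(*(r[0]-r[1])[[1,0]])))
b=atz(c,f([(33,94),(332,48),(360,186),(58,235)],[318,185]),.01)
print(b[:,:2],b.mean(0),[np.linalg.norm(b[i]-b[i-1]) for i in range(4)])
d=b[0]+b[3]-b[1]-b[2]; print("stand y dir deg",np.degrees(np.arctan2(d[1],d[0])))
print(atz(c,[(285,233)],.066))
print(cv2.Rodrigues(read_state()["ee_rot"])[0])
```

```text
[[0.53129772 0.28603994]
 [0.46837271 0.0857155 ]
 [0.49961872 0.18571363]] 0.20997485236639585 [0.49983522 0.18587772] 72.56168743594509
[[ 0.53195657 -0.10760558]
 [ 0.55957085 -0.31934426]
 [ 0.46110492 -0.33200437]
 [ 0.43245172 -0.12082065]] [ 0.49627102 -0.21994372  0.01      ] [np.float64(0.10037855535054836), np.float64(0.21353176937003174), np.float64(0.09927647378371296), np.float64(0.21311867588296746)]
stand y dir deg 97.57838066581579
[[0.45623467 0.00824647 0.066     ]]
[[-9.42495878e-01  3.34216646e-01 -8.68524222e-04]
 [ 3.34217692e-01  9.42494289e-01 -1.74616832e-03]
 [ 2.34980602e-04 -1.93603260e-03 -9.99998098e-01]]
```

Request:
play_rows(
  series=[0.029, -0.04, 0, 0, 0, -0.149, 1, 0.029, -0.04, 0, 0, 0, -0.149, 1, 0.029, -0.04, 0, 0, 0, -0.149, 1, 0.029, -0.04, 0, 0, 0, -0.149, 1, 0.029, -0.04, 0, 0, 0, -0.149, 1],
)

```text
time: 0.6
ee_pos: [0.3516, 0.386, 0.2514]
ee_rot: [-1.63, -2.681, 0.007]
ft_force: [-0.3, 0.2, 0.4]
opening: 0.0853
```

Request:
play_rows(
  series=[0.029, -0.04, 0, 0, 0, -0.149, 1, 0.029, -0.04, 0, 0, 0, -0.149, 1, 0.029, -0.04, 0, 0, 0, -0.149, 1, 0.029, -0.04, 0, 0, 0, -0.149, 1, 0.029, -0.04, 0, 0, 0, -0.149, 1],
)

```text
time: 1.1
ee_pos: [0.4957, 0.1816, 0.2495]
ee_rot: [-2.498, -1.895, 0.006]
ft_force: [0.6, 1.3, -0.1]
opening: 0.0855
```

Run:
```python
from h import *
c=cam("wrist","w1.png"); s=read_state()
R=cv2.Rodrigues(s["ee_rot"])[0]; print(s["ee_pos"],R.round(4),np.degrees(np.arctan2(R[1,1],R[0,1])))
print("cam",-c["R"].T@c["t"],c["R"][2])
print(proj(c,[[.5,.186,.05],[.5313,.286,.05],[.4684,.0857,.05]]))
```

```text
[0.49921209 0.17592508 0.24942966] [[ 0.2792  0.9602 -0.0041]
 [ 0.9602 -0.2793 -0.0027]
 [-0.0037 -0.0032 -1.    ]] -16.21571423118461
cam [0.51644251 0.25405141 0.36720858] [-0.08564895 -0.2813362  -0.95577937]
[[286.42010084 181.16102765]
 [290.3493649   73.62195983]
 [282.97816821 270.48675962]]
```

View pics/w1.png

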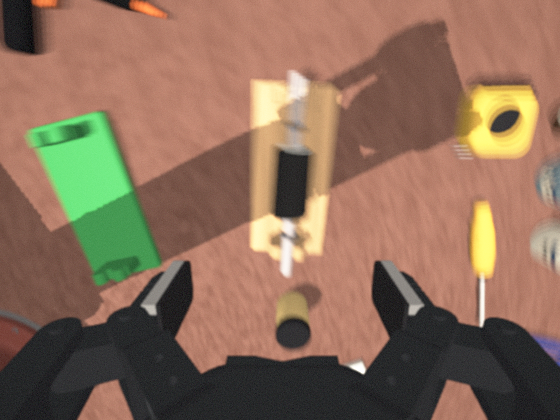

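Wrist view (slightly motion-blurred): the shaft runs from (296,73) to (287,272), with the drum near (292,181), about 5 px from the prediction. I'll go lower and look again once settled.

Request:
play_rows(
  series=[0.001, 0.01, -0.045, 0, 0, -0.021, 1, 0, 0, -0.045, 0, 0, 0, 1, 0, 0, 0, 0, 0, 0, 1],
)

```text
time: 1.45
ee_pos: [0.5025, 0.1824, 0.1585]
ee_rot: [2.539, 1.848, -0.003]
ft_force: [-1.3, -0.9, -1.0]
opening: 0.0853
```

Run:
```python
from h import *
c=cam("wrist","w2.png"); s=read_state()
R=cv2.Rodrigues(s["ee_rot"])[0]; print(s["ee_pos"],s["dq"].round(3),np.degrees(np.arctan2(R[1,1],R[0,1])))
print(proj(c,[[.5,.186,.05],[.5313,.286,.05],[.4684,.0857,.05]]))
```

```text
[0.50437335 0.18301295 0.16204319] [ 0.011 -0.047 -0.078  0.003  0.013  0.   ] -17.885150034615044
[[277.78055227 209.77629855]
 [275.85440991  61.51813114]
 [279.05679334 324.18654037]]
```

View pics/w2.png

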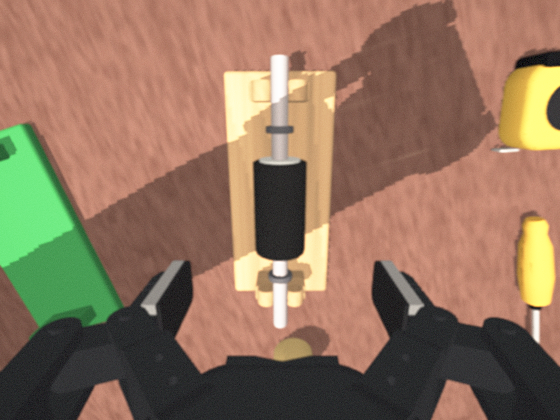

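Now sharp: far shaft end at (279.5,58), near end (280,326), collars at (279.5,129) and (280,276), drum spanning rows 160–257.

Run:
```python
from h import *
c=load("wrist"); s=read_state()
r=atz(c,[(279.5,57),(280,326)],.05); m=r.mean(0); d=r[0]-r[1]
print(r,m,np.linalg.norm(d),np.degrees(np.arctan2(d[1],d[0])),m-s["ee_pos"],s["ee_pos"])
```

```text
[[0.53449205 0.28789053 0.05      ]
 [0.46860028 0.08364387 0.05      ]] [0.50154616 0.1857672  0.05      ] 0.2146122620757636 72.11984204184465 [-0.00282719  0.00275425 -0.11204319] [0.50437335 0.18301295 0.16204319]
```

Request:
play_rows(
  series=[-0.003, 0.003, -0.04, 0, 0, 0, 1, 0, 0, -0.035, 0, 0, 0, 1, 0, 0, -0.02, 0, 0, 0, 1, 0, 0, 0, 0, 0, 0, 1],
)

```text
time: 1.9
ee_pos: [0.5074, 0.1893, 0.0763]
ee_rot: [2.528, 1.848, 0.029]
ft_force: [-0.2, -0.2, -0.8]
opening: 0.0853
```

```bash
cat >> h.py <<'E'
def need(x,y,z,yaw):
    s=read_state(); R=cv2.Rodrigues(s["ee_rot"])[0]; a=np.radians(yaw)
    yv=np.array([np.cos(a),np.sin(a),0]); zv=np.array([0,0,-1.]); T=np.c_[np.cross(yv,zv),yv,zv]
    print("t",s["time"],"d",(np.array([x,y,z])-s["ee_pos"]).round(4),"rot",cv2.Rodrigues(T@R.T)[0].ravel().round(4),"F",s["ft_force"].round(2),"M",s["moment"].round(2),"op",round(float(s["opening"]),4),"dq",abs(s["dq"]).max().round(3))
E
python3 -c "
from h import *
need(.5015,.1858,.056,-17.9)"
```

```text
t 1.9 d [-0.0059 -0.0035 -0.0203] rot [-0.003   0.0209 -0.0041] F [-0.21 -0.22 -0.85] M [ 0.01  0.05 -0.01] op 0.0853 dq 0.051
```

Request:
play_rows(
  series=[-0.006, -0.0035, -0.01, -0.003, 0.021, -0.004, 1, 0, 0, -0.01, 0, 0, 0, 1, 0, 0, 0, 0, 0, 0, 1],
)

```text
time: 2.2
ee_pos: [0.5051, 0.1872, 0.0619]
ee_rot: [2.536, 1.849, 0.012]
ft_force: [-0.5, -0.4, -0.0]
opening: 0.0854
```

```bash
python3 -c "
from h import *
need(.5015,.1858,.056,-17.9)"
```

```text
t 2.2 d [-0.0036 -0.0014 -0.0059] rot [-0.002   0.008  -0.0014] F [-0.52 -0.38 -0.01] M [-0.04  0.04 -0.02] op 0.0854 dq 0.025
```

Request:
play_rows(
  series=[-0.004, -0.0015, -0.006, -0.002, 0.009, -0.0015, 1, -0.001, 0, -0.001, 0, 0, 0, 1, 0, 0, 0, 0, 0, 0, 1],
)

```text
time: 2.5
ee_pos: [0.5013, 0.1859, 0.0566]
ee_rot: [2.54, 1.848, 0.003]
ft_force: [0.0, -0.1, 0.2]
opening: 0.0856
```

```bash
python3 -c "
from h import *
need(.5015,.1858,.056,-17.9)"
```

```text
t 2.5 d [ 0.0002 -0.0001 -0.0006] rot [-0.0006  0.0019  0.0003] F [ 0.05 -0.1   0.17] M [ 0.01 -0.05  0.04] op 0.0856 dq 0.008
```

Request:
play_rows(
  series=[0, 0, 0, 0, 0, 0, 0, 0, 0, 0, 0, 0, 0, 0, 0, 0, 0, 0, 0, 0, 0, 0, 0, 0, 0, 0, 0, 0, 0, 0, 0, 0, 0, 0, 0],
  newtons=50,
)

```text
time: 3.0
ee_pos: [0.5014, 0.186, 0.0574]
ee_rot: [2.54, 1.848, 0.004]
ft_force: [0.7, -0.0, -0.5]
opening: 0.0385
```

```bash
python3 -c "
from h import *
need(.5015,.1858,.056,-17.9)"
```

```text
t 3.0 d [ 0.0001 -0.0002 -0.0014] rot [-0.0009  0.0022  0.0002] F [ 0.68 -0.01 -0.53] M [0.   0.01 0.04] op 0.0385 dq 0.003
```

Request:
play_rows(
  series=[0, 0, 0.02, 0, 0, 0, 0, 0, 0, 0.035, 0, 0, 0, 0, 0, 0, 0.04, 0, 0, 0, 0, 0, 0, 0.04, 0, 0, 0, 0, 0, 0, 0, 0, 0, 0, 0],
)

```text
time: 3.5
ee_pos: [0.494, 0.1841, 0.1868]
ee_rot: [-2.535, -1.845, 0.022]
ft_force: [2.3, 0.4, -4.7]
opening: 0.0385
```

```bash
python3 -c "
from h import *
need(.4963,-.2199,.17,7.6)"
```

```text
t 3.5 d [ 0.0023 -0.404  -0.0168] rot [ 0.0067 -0.0138  0.4454] F [ 2.26  0.41 -4.65] M [ 0.04 -0.14  0.02] op 0.0385 dq 0.096
```

Request:
play_rows(
  series=[0, -0.03, 0, 0.0035, -0.007, 0.0445, 0, 0, -0.04, 0, 0.0035, -0.007, 0.0445, 0, 0, -0.04, 0, 0, 0, 0.0445, 0, 0, -0.04, 0, 0, 0, 0.0445, 0, 0, -0.04, 0, 0, 0, 0.0445, 0],
)

```text
time: 4.0
ee_pos: [0.487, -0.0074, 0.1746]
ee_rot: [-2.289, -2.131, 0.014]
ft_force: [0.5, -0.5, -5.2]
opening: 0.0384
```

Request:
play_rows(
  series=[0, -0.04, 0, 0, 0, 0.0445, 0, 0, -0.04, 0, 0, 0, 0.0445, 0, 0, -0.04, 0, 0, 0, 0.0445, 0, 0, -0.04, 0, 0, 0, 0.0445, 0, 0, -0.03, 0, 0, 0, 0.0445, 0],
)

```text
time: 4.5
ee_pos: [0.4774, -0.203, 0.1581]
ee_rot: [-2.017, -2.366, 0.03]
ft_force: [1.0, -0.1, -5.5]
opening: 0.0385
```

Request:
play_rows(
  series=[0, 0, 0, 0, 0, 0, 0, 0, 0, 0, 0, 0, 0, 0],
)

```text
time: 4.7
ee_pos: [0.4742, -0.2053, 0.1522]
ee_rot: [-2.018, -2.354, 0.033]
ft_force: [-0.1, -0.3, -5.3]
opening: 0.0384
```

```bash
python3 -c "
from h import *
need(.4963,-.2199,.17,7.6)"
```

```text
t 4.7 d [ 0.0221 -0.0146  0.0178] rot [-0.0108 -0.0448 -0.0207] F [-0.07 -0.32 -5.27] M [ 0.03 -0.06  0.  ] op 0.0384 dq 0.027
```

Request:
play_rows(
  series=[0.022, -0.0145, 0.004, -0.011, -0.045, -0.02, 0, 0, 0, 0, 0, 0, 0, 0, 0, 0, 0, 0, 0, 0, 0],
)

```text
time: 5.0
ee_pos: [0.4937, -0.2158, 0.1499]
ee_rot: [-2.061, -2.358, 0.001]
ft_force: [-0.6, 0.5, -5.7]
opening: 0.0386
```

```bash
python3 -c "
from h import *
need(.4963,-.2199,.15,7.6)"
```

```text
t 5.0 d [ 0.0026 -0.0041  0.0001] rot [-0.006  -0.0075 -0.0014] F [-0.62  0.52 -5.66] M [-0.02  0.03  0.06] op 0.0386 dq 0.03
```

Request:
play_rows(
  series=[0.003, -0.0045, 0.001, -0.006, -0.008, -0.0015, 0, 0, 0, 0, 0, 0, 0, 0, 0, 0, 0, 0, 0, 0, 0],
)

```text
time: 5.3
ee_pos: [0.4958, -0.2178, 0.1489]
ee_rot: [-2.064, -2.364, 0.0]
ft_force: [0.3, -0.3, -4.8]
opening: 0.0385
```

```bash
python3 -c "
from h import *
need(.4963,-.2199,.15,7.6)
c=cam('wrist'); cv2.imwrite('pics/w3.png',cv2.resize(c['img'],(800,600),interpolation=cv2.INTER_CUBIC)[:,:,::-1])
a=np.radians(97.6);u=np.array([np.cos(a),np.sin(a),0]);m=np.array([.4963,-.2199,0]);s=read_state()['ee_pos']
print(proj(c,[m+u*.107+[0,0,.01],m-u*.107+[0,0,.01],m+u*.07+[0,0,.085],m-u*.07+[0,0,.085],s-[0,0,.006]+u*.106,s-[0,0,.006]-u*.106])*800/560)
cam('top');cam('scene')
"
```

```text
t 5.3 d [ 0.0005 -0.0021  0.0011] rot [-0.0017 -0.0023 -0.0026] F [ 0.25 -0.32 -4.79] M [-0.03 -0.01  0.02] op 0.0385 dq 0.006
[[404.69981986 103.15608775]
 [403.23751536 443.10970545]
 [404.67136908 179.65972896]
 [403.3537645  472.30129734]
 [405.05850987  32.53780805]
 [402.40125434 644.23529793]]
```

View pics/w3.png

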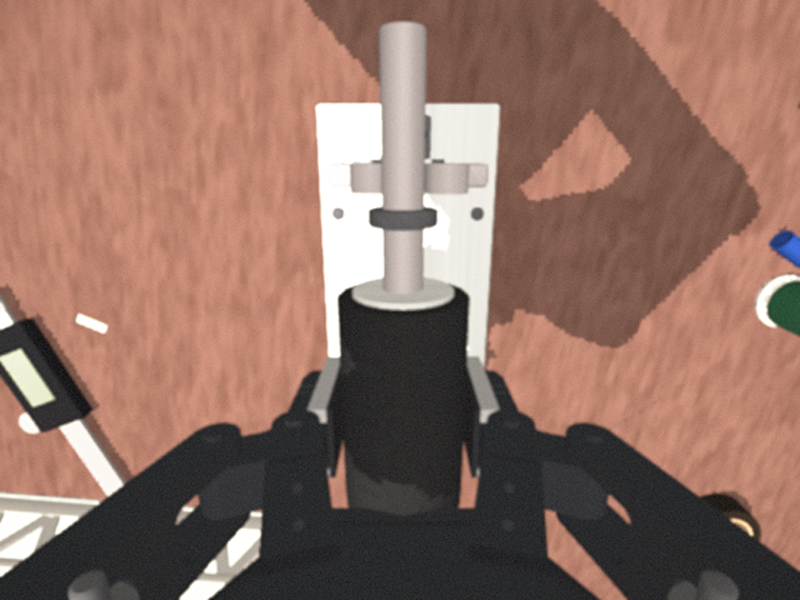

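Wrist view: far shaft tip centred at column 403 (top row ~25), collar at rows 207–228, far plate edge at row 104 spanning columns 317–499 (centre 408), prongs centred at ~409. So the stand is a few px to the right of my estimate.

Run:
```python
from h import *
from scipy.optimize import least_squares
c=load("wrist"); k=560/800
a0=97.6; m=np.array([.4963,-.2199]); s=read_state()["ee_pos"]
def stand(p):
    a=np.radians(a0+p[2]);u=np.array([np.cos(a),np.sin(a)]);x=np.array([u[1],-u[0]])
    P=lambda X,Y,Z:np.r_[m+p[:2]+x*X+u*Y,Z]
    return proj(c,[P(-.05,.107,.01),P(.05,.107,.01)])
def prong(p): 
    a=np.radians(a0+p[2]);u=np.array([np.cos(a),np.sin(a)]);x=np.array([u[1],-u[0]])
    return proj(c,[np.r_[m+p[:2]+u*.064,.080]])
r=least_squares(lambda p:np.r_[(stand(p)-np.array([(317,104),(499,104)])*k).ravel()],[0,0,0])
print("stand corr from plate corners",r.x,abs(r.fun).max(), "prong centre pred",prong(r.x)/k)
# right/left plate edges at row 355: columns 328,490
e=atz(c,np.array([(317,104),(499,104),(328.5,355),(489.5,355)])*k,.01)
near=(e[2]+e[3])/2; far=(e[0]+e[1])/2; d=far-near
print("plate centreline deg",np.degrees(np.arctan2(d[1],d[0])),far,near)
def roll(p):  # dx, dy, dz, yaw
    a=np.radians(a0+p[3]);u=np.r_[np.cos(a),np.sin(a),0];x=np.array([u[1],-u[0],0]);z=np.array([0,0,1])
    o=s-[0,0,.006]+p[:3]
    return proj(c,[o+u*.106+z*.006,o+u*.106-x*.006,o+u*.106+x*.006,o+u*.061+z*.01,o+u*.061-x*.01,o+u*.061+x*.01])
q=roll([0,0,0,0])/k; print(q.round(1))
obs=np.array([(403,24),(380.5,31),(426,31),(403,207),(369.5,213),(436.5,213)])
r2=least_squares(lambda p:(roll(p)-obs*k).ravel(),[0,0,0,0],loss="soft_l1"); print("roller corr",r2.x,(roll(r2.x)/k-obs).round(1)[:, :])
print("camx",c["R"][0])
```

```text
stand corr from plate corners [ 2.14110777e-03 -1.29004563e-04  1.81171027e-01] 1.0671399068469043 prong centre pred [[409.15354227 195.07707995]]
plate centreline deg 98.23735149415045 [ 0.48394973 -0.11397397  0.01      ] [ 0.50515369 -0.26044285  0.01      ]
[[405.5  26.9]
 [381.4  33.8]
 [429.5  33.9]
 [404.7 220.3]
 [368.7 215.5]
 [440.5 215.7]]
roller corr [-0.00039642  0.00097998 -0.00175702  0.17102764] [[ 0.1  0.2]
 [-1.1  0.2]
 [ 0.9  0.2]
 [-0.   8.4]
 [-2.  -1.9]
 [ 2.  -1.8]]
camx [ 0.9907646   0.13557593 -0.00216462]
```

Request:
play_rows(
  series=[0.003, -0.003, -0.02, 0, 0, 0.005, 0, 0, 0, -0.02, 0, 0, 0, 0, 0, 0, 0, 0, 0, 0, 0],
)

```text
time: 5.75
ee_pos: [0.5, -0.2218, 0.1102]
ee_rot: [2.059, 2.37, 0.001]
ft_force: [0.2, 0.6, -6.1]
opening: 0.0387
```

```bash
python3 -c "
from h import *
need(.4988,-.221,.108,7.9)"
```

```text
t 5.75 d [-0.0012  0.0008 -0.0022] rot [ 0.0008  0.0015 -0.0024] F [ 0.24  0.63 -6.14] M [0.06 0.12 0.04] op 0.0387 dq 0.034
```

Request:
play_rows(
  series=[-0.0012, 0.0008, -0.003, 0, 0, -0.002, 0, 0, 0, 0, 0, 0, 0, 0, 0, 0, 0, 0, 0, 0, 0],
)

```text
time: 6.05
ee_pos: [0.4996, -0.2215, 0.1092]
ee_rot: [2.06, 2.366, 0.001]
ft_force: [0.4, 0.6, -6.2]
opening: 0.0386
```

```bash
python3 -c "
from h import *
need(.4988,-.221,.108,7.9)
c=cam('wrist'); w=cv2.resize(c['img'][0:210,140:420],(800,600),interpolation=cv2.INTER_CUBIC)[:,:,::-1]; cv2.imwrite('pics/w4.png',w)
t=cam('top');s=cam('scene')
a=cv2.resize(t['img'][185:260,318:418],(400,300),interpolation=cv2.INTER_CUBIC)
b=cv2.resize(s['img'][225:315,310:430],(400,300),interpolation=cv2.INTER_CUBIC)
cv2.imwrite('pics/c4.png',np.vstack([cv2.resize(w,(800,600))[60:360],np.hstack([a,b])[:,:,::-1]]))
"
```

```text
t 6.05 d [-0.0008  0.0005 -0.0012] rot [ 0.0021  0.0037 -0.0001] F [ 0.37  0.61 -6.21] M [ 0.04  0.   -0.02] op 0.0386 dq 0.008
```

View pics/c4.png

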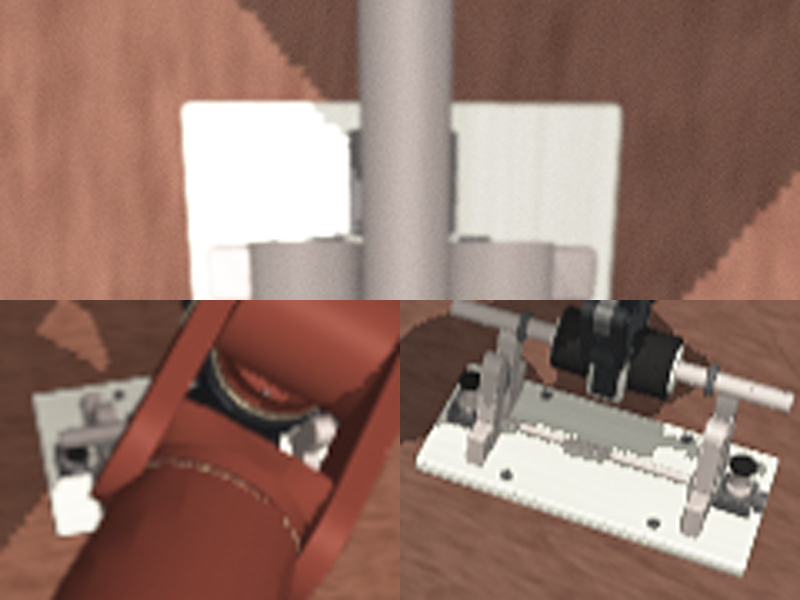

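Shaft at the cheek spans columns 364–452 (centre 408), prongs 247–556 (centre 401.5), plate 183–621 (centre 402): the shaft is about 0.7 mm to the +x side, which agrees with the residual. Next I'll check the position along the shaft (collar against cheek).

View pics/w4.png

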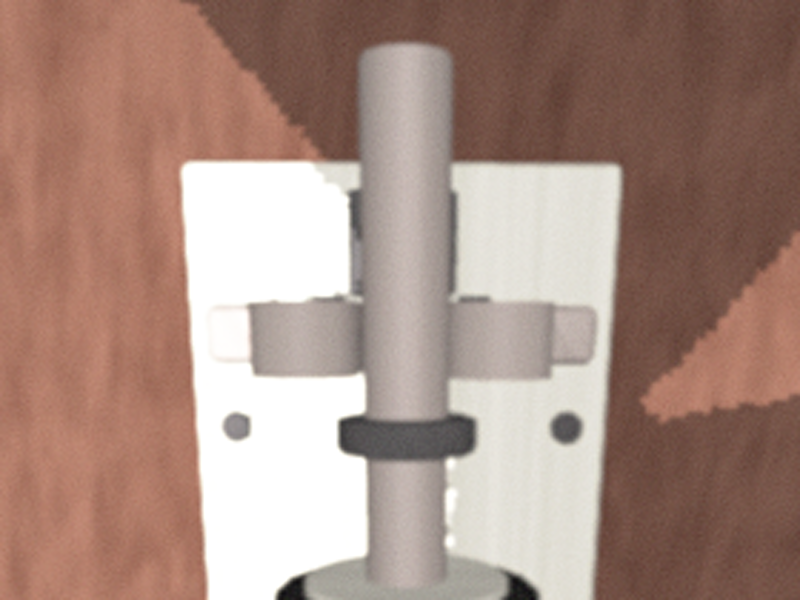

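Run:
```python
from h import *
c=load("wrist"); ax=.1092-.0068
uv=np.array([(402,376),(402,303),(402,163),(407,416),(407,42),(237,427),(566,427)])/800*280+[140,0]
P=atz(c,uv,[.085,.085,.01,ax+.01,ax+.006,.01,.01])
a=np.radians(97.9);u=np.array([np.cos(a),np.sin(a)]);x=np.array([u[1],-u[0]]);m=[.4984,-.2200]
print(np.c_[(P[:,:2]-m)@x,(P[:,:2]-m)@u].round(4)); print(-c["R"].T@c["t"])
```

```text
[[ 0.0003  0.0652]
 [ 0.0003  0.0762]
 [ 0.0003  0.1072]
 [ 0.0009  0.062 ]
 [ 0.0009  0.1053]
 [-0.04    0.0483]
 [ 0.0403  0.0484]]
[ 0.48854854 -0.14642198  0.22673124]
```

Request:
play_rows(
  series=[-0.0007, 0.0005, -0.008, 0.001, 0.003, 0, 0, 0, 0, -0.008, 0, 0, 0, 0, 0, 0, 0, 0, 0, 0, 0],
)

```text
time: 6.5
ee_pos: [0.4991, -0.2211, 0.0926]
ee_rot: [2.061, 2.368, -0.001]
ft_force: [-1.0, 0.8, -5.2]
opening: 0.0382
```

```bash
python3 -c "
from h import *
need(.4989,-.221,.079,7.9)"
```

```text
t 6.5 d [-0.0002  0.0001 -0.0136] rot [ 0.0017  0.0014 -0.0002] F [-0.95  0.84 -5.21] M [-0.04  0.09  0.02] op 0.0382 dq 0.008
```

Request:
play_rows(
  series=[0, 0, -0.005, 0.001, 0.001, 0, 0, 0, 0, -0.005, 0, 0, 0, 0, 0, 0, -0.003, 0, 0, 0, 0, 0, 0, 0, 0, 0, 0, 0],
)

```text
time: 6.9
ee_pos: [0.4985, -0.2209, 0.0775]
ee_rot: [-2.062, -2.368, 0.001]
ft_force: [-0.3, 0.1, -5.8]
opening: 0.0387
```

```bash
python3 -c "
from h import *
need(.4989,-.221,.079,7.9)"
```

```text
t 6.9 d [ 0.0004 -0.0001  0.0015] rot [-0.0002 -0.0014  0.    ] F [-0.29  0.11 -5.81] M [-0.01  0.01 -0.  ] op 0.0387 dq 0.002
```

Request:
play_rows(
  series=[0, 0, -0.002, 0, 0, 0, 0, 0, 0, -0.002, 0, 0, 0, 0, 0, 0, 0, 0, 0, 0, 0],
)

```text
time: 7.2
ee_pos: [0.499, -0.2211, 0.0742]
ee_rot: [-2.063, -2.369, 0.001]
ft_force: [-0.5, -0.9, -5.5]
opening: 0.0386
```

Request:
play_rows(
  series=[0, 0, -0.002, 0, 0, 0, 0, 0, 0, -0.002, 0, 0, 0, 0, 0, 0, 0, 0, 0, 0, 0],
)

```text
time: 7.5
ee_pos: [0.4992, -0.2212, 0.0721]
ee_rot: [-2.063, -2.368, 0.001]
ft_force: [-0.2, 0.9, -4.8]
opening: 0.0386
```

```bash
python3 -c "
from h import *
need(.4987,-.221,.065,7.9)"
```

```text
t 7.5 d [-0.0005  0.0002 -0.0071] rot [-0.0001 -0.0014  0.0001] F [-0.2   0.92 -4.78] M [-0.    0.14 -0.08] op 0.0386 dq 0.005
```

Request:
play_rows(
  series=[-0.0005, 0.0002, -0.003, 0, 0, 0, 0, 0, 0, -0.003, 0, 0, 0, 0],
)

```text
time: 7.7
ee_pos: [0.4993, -0.2213, 0.0677]
ee_rot: [-2.063, -2.369, 0.001]
ft_force: [-5.8, 3.4, 4.0]
opening: 0.039
```

Request:
play_rows(
  series=[0, 0, -0.003, 0, 0, 0, 0, 0, 0, -0.003, 0, 0, 0, 0],
)

```text
time: 7.9
ee_pos: [0.4993, -0.2213, 0.0625]
ee_rot: [-2.063, -2.368, 0.001]
ft_force: [-4.2, 2.5, 3.7]
opening: 0.0388
```

```bash
python3 -c "
from h import *
need(.4987,-.221,.065,7.9)"
```

```text
t 7.9 d [-0.0006  0.0003  0.0025] rot [ 0.0001 -0.0013  0.0002] F [-4.2   2.5   3.74] M [ 0.4   0.74 -0.06] op 0.0388 dq 0.044
```

Request:
play_rows(
  series=[-0.0008, 0.0005, -0.002, 0, 0, 0, 0, 0, 0, -0.002, 0, 0, 0, 0],
)

```text
time: 8.1
ee_pos: [0.4992, -0.2213, 0.0594]
ee_rot: [2.063, 2.368, -0.001]
ft_force: [-5.4, 3.5, 4.9]
opening: 0.0386
```

Request:
play_rows(
  series=[-0.0003, 0.0002, -0.002, 0, 0, 0, 0, 0, 0, -0.002, 0, 0, 0, 0],
)

```text
time: 8.3
ee_pos: [0.4993, -0.2213, 0.0571]
ee_rot: [2.063, 2.368, -0.001]
ft_force: [-8.4, 5.4, 13.7]
opening: 0.0385
```

```bash
python3 -c "
from h import *
need(.4987,-.221,.060,7.9)"
```

```text
t 8.3 d [-0.0006  0.0003  0.0029] rot [0.0011 0.     0.0004] F [-8.43  5.45 13.65] M [ 0.76  1.39 -0.12] op 0.0385 dq 0.02
```

Request:
play_rows(
  series=[-0.0005, 0.0003, 0, 0, 0, 0, 0],
)

```text
time: 8.4
ee_pos: [0.4992, -0.2213, 0.0577]
ee_rot: [2.062, 2.367, -0.001]
ft_force: [-1.5, 0.2, 1.7]
opening: 0.0387
```

```bash
python3 -c "
from h import *
need(.4987,-.221,.060,7.9)"
```

```text
t 8.4 d [-0.0005  0.0003  0.0023] rot [0.0017 0.0009 0.0004] F [-1.47  0.23  1.69] M [ 0.13  0.2  -0.08] op 0.0387 dq 0.019
```

Request:
play_rows(
  series=[0, 0, 0, 0, 0, 0, 0.6, 0, 0, 0, 0, 0, 0, 1, 0, 0, 0, 0, 0, 0, 1, 0, 0, 0, 0, 0, 0, 1],
)

```text
time: 8.8
ee_pos: [0.5011, -0.2225, 0.058]
ee_rot: [2.058, 2.363, 0.001]
ft_force: [0.0, 0.5, 0.5]
opening: 0.0854
```

```bash
python3 -c "
from h import *
need(.4987,-.221,.060,7.9)
c=cam('wrist'); s=cam('scene')
a=cv2.resize(c['img'][0:210,140:420],(400,300),interpolation=cv2.INTER_CUBIC)
b=cv2.resize(s['img'][225:315,310:430],(800,600),interpolation=cv2.INTER_CUBIC)
cv2.imwrite('pics/c5.png',b[:,:,::-1]);cv2.imwrite('pics/w5.png',cv2.resize(a,(800,600))[:,:,::-1])
"
```

```text
t 8.8 d [-0.0024  0.0015  0.002 ] rot [0.0049 0.0066 0.0001] F [0.   0.53 0.48] M [ 0.02 -0.04  0.01] op 0.0854 dq 0.008
```

View pics/c5.png

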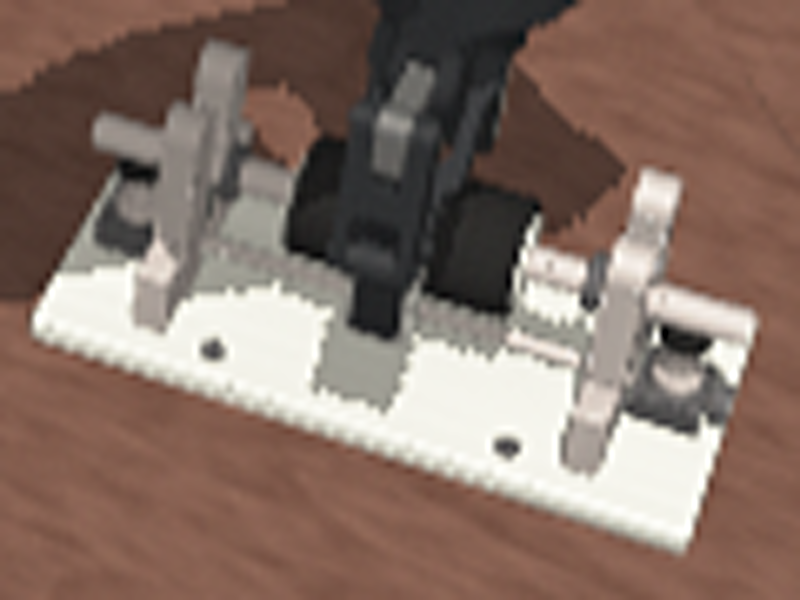

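Scene view: the shaft lies in both slots, left end at (98,133), right end (752,333), each on its black pad, and the fingers are open. I'll retreat straight up and check with the arm clear.

Request:
play_rows(
  series=[-0.002, 0.001, 0.015, 0, 0, 0, 1, 0, 0, 0.03, 0, 0, 0, 1, 0, 0, 0.04, 0, 0, 0, 1, 0, 0, 0.04, 0, 0, 0, 1, 0, 0, 0, 0, 0, 0, 1],
)

```text
time: 9.4
ee_pos: [0.4969, -0.2201, 0.1897]
ee_rot: [2.059, 2.365, 0.0]
ft_force: [1.0, -0.4, 0.3]
opening: 0.0851
```

Request:
play_rows(
  series=[0, 0, 0, 0, 0, 0, 1, 0, 0, 0, 0, 0, 0, 1],
)

```text
time: 9.6
ee_pos: [0.4973, -0.2203, 0.1922]
ee_rot: [2.057, 2.362, 0.001]
ft_force: [-0.1, 0.2, -0.7]
opening: 0.0853
```

```bash
python3 -c "
from h import *
need(.4987,-.221,.060,7.9)
c=cam('wrist'); s=cam('scene')
a=cv2.resize(c['img'][20:320,80:480],(800,600),interpolation=cv2.INTER_CUBIC)
b=cv2.resize(s['img'][225:315,310:430],(800,600),interpolation=cv2.INTER_CUBIC)
cv2.imwrite('pics/c6.png',b[:,:,::-1]);cv2.imwrite('pics/w6.png',a[:,:,::-1])
ang=np.radians(97.9);u=np.r_[np.cos(ang),np.sin(ang),0];m=np.array([.4984,-.2198,0])
for z in(.046,.050,.054,.058): print(z,((proj(s,[m+u*.106+[0,0,z],m-u*.106+[0,0,z]])-[310,225]+.5)*6.6667-.5).round(1).tolist())
print(((proj(s,[m+u*.07+[0,0,.085],m-u*.07+[0,0,.085]])-[310,225]+.5)*6.6667-.5).round(1).tolist())
"
```

```text
t 9.6 d [ 0.0014 -0.0007 -0.1322] rot [ 0.0058  0.0081 -0.    ] F [-0.13  0.17 -0.68] M [-0.04  0.    0.01] op 0.0853 dq 0.016
0.046 [[96.7, 137.4], [747.9, 338.5]]
0.05 [[97.3, 128.4], [750.3, 329.4]]
0.054 [[98.0, 119.4], [752.8, 320.2]]
0.058 [[98.7, 110.3], [755.3, 311.1]]
[[210.3, 79.9], [651.9, 211.8]]
```

View pics/w6.png

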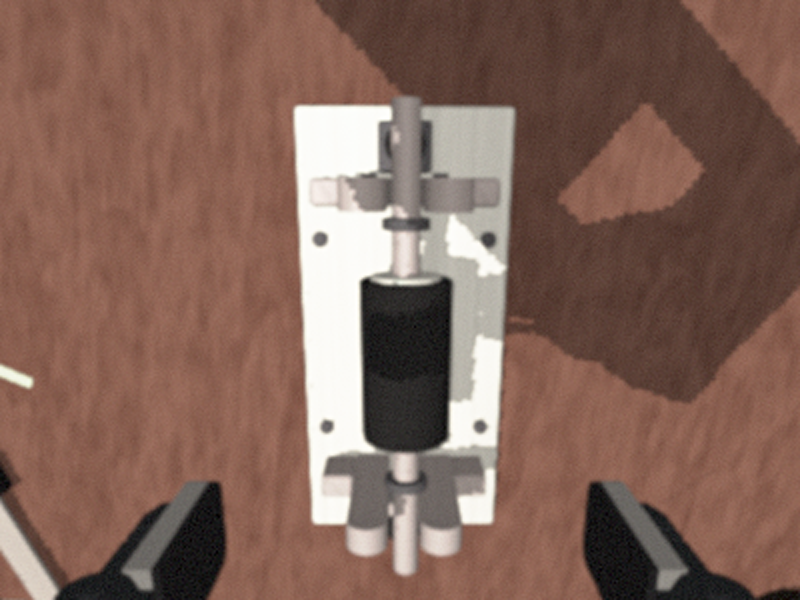

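View pics/c6.png

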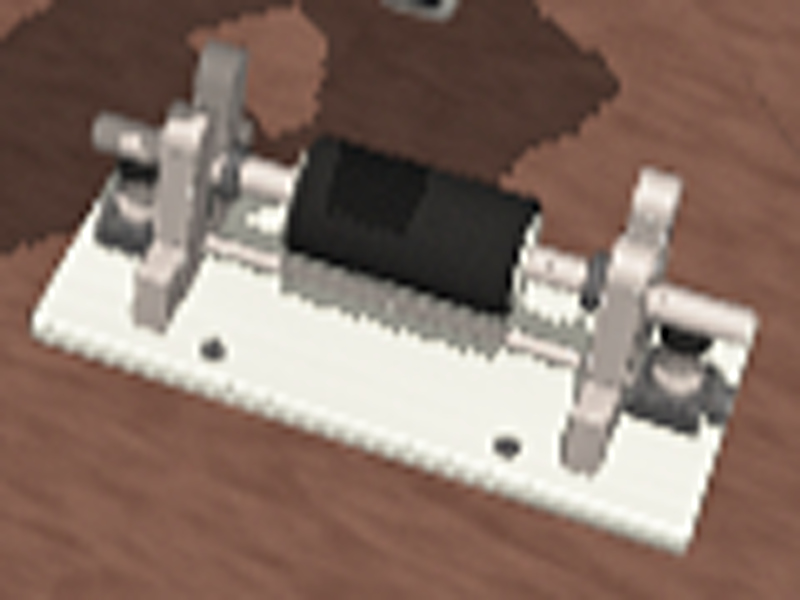

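Both views agree. The corrected end heights are about 50 mm on each side, the shaft is centred in both slots with the collars between the cheeks, and the gripper is clear. The press forces also fit two loaded pads: 19 N of support dropped to about 7 N over a 0.6 mm rise, roughly 6 N/mm once the blocks unloaded. Handing in.

```bash
python3 -c "
from h import *
print(read_state()['time']); print(manip.sign_off())"
```

```text
9.7
the job is handed in; nothing more can be done
None
```

I took the roller from the wooden rest, lowered its shaft into both slots and pressed it onto the stop pads. Then I opened the gripper, retreated straight up and handed the job in at 9.7 s; no verdict was reported.

**Last checks:**
- **Position:** In the final wrist and scene pictures the shaft lies in both slots, centred, with its collars between the cheeks and both ends over their pads. Both ends are about 50 mm high. The raw readings were 49 and 51.5 mm, which agreed once I corrected them against the cheek tops. That is only good to about 1 mm.
- **Press:** I estimate the highest load on the stand at about 19 N vertically, or about 22 N with the side force; the limit is 25 N. It dropped to about 7 N over a 0.6 mm rise, which fits both pads being pressed in and the blocks left below the shaft.
- **Not confirmed:** The pictures cannot show how far each pad is pressed in, so the left/right split is inferred from the forces. During the press there was an unexplained side force of about 10 N, which was almost gone before I let go.
- **Other things on the table:** I steered clear of them and felt no unexpected contact. I did not measure their positions afterwards.

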